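Lay out the shaft, then find the full tin of rollers by its weight

TASK

Get the cross-shaft kit ready: first lay the loose shaft in the empty pair of notches of the shaft rest, parallel to the one already there, and let go of it. Then find the one full tin of rollers among the three closed tins, which look alike and differ only in weight, and finish holding this heaviest tin upright in the gripper at least 15 cm above the bench, still gripped, with the two lighter tins standing upright on the bench. Lay and set things down without dropping them, and leave the other parts where they are.

Things in the scene. Friction and masses are not known exactly. Their poses are not given: they have to be found in the camera images.
- loose_shaft_centre (a point): centre of the loose plain steel cross shaft lying on the bench: a round bar 21 mm across, 105 mm long, 0.26 kg, its long axis is this point's y axis (both ends count alike); z up. Its centre is 10.5 mm above what it lies on. Body loose_shaft.
- empty_place (a point): where the centre of the loose shaft must come, in the empty pair of notches of the shaft rest; y runs along the notches, z up. Notch floor 10.5 mm below this point (28 mm above the bench), rail tops 3.5 mm above it. The other, taken pair of notches lies 75 mm away along this point's +x.
- shaft_rest: the shaft rest, fixed to the bench, 146 mm along its x, 100 mm along its y; origin at the centre of its underside. A shaft lies along y in a pair of notches, 27 mm wide and 14 mm deep, in two wooden rails 14 mm thick, centred 36 mm either side of the middle; between the rails 58 mm are open for the fingers, down to a plate whose top is 5 mm above the bench.
- rest_shaft_centre (a point): centre of an identical shaft that already lies in the other notches of the rest; it stays there. Body rest_shaft.
- tin_a_centre (a point): centre of one of three closed steel tins that look exactly alike: upright cylinder 50 mm across, 60 mm tall, lid fixed; centre 30 mm above its underside, z along its axis. Weighs between 0.1 and 0.7 kg, filling snug and low; the full tin weighs at least 1.6 times as much as either of the others, and which one it is can only be felt. Names and places say nothing of the weight. Body tin_a.
- tin_b_centre (a point): centre of one of three closed steel tins that look exactly alike: upright cylinder 50 mm across, 60 mm tall, lid fixed; centre 30 mm above its underside, z along its axis. Weighs between 0.1 and 0.7 kg, filling snug and low; the full tin weighs at least 1.6 times as much as either of the others, and which one it is can only be felt. Names and places say nothing of the weight. Body tin_b.
- tin_c_centre (a point): centre of one of three closed steel tins that look exactly alike: upright cylinder 50 mm across, 60 mm tall, lid fixed; centre 30 mm above its underside, z along its axis. Weighs between 0.1 and 0.7 kg, filling snug and low; the full tin weighs at least 1.6 times as much as either of the others, and which one it is can only be felt. Names and places say nothing of the weight. Body tin_c.
- ring_bolt: dark flanged bolt standing on its head, 22 mm across, 39 mm tall; origin at the centre of its underside. A bystander: leave it alone.
- oil_seal: flat ring-shaped oil seal, 67 mm across, 16 mm tall; origin at the centre of its underside. A bystander: leave it alone.
- cone: tapered roller bearing cone, 68 mm across, 30 mm tall; origin at the centre of its underside. A bystander: leave it alone.
- loose_shaft: the loose shaft itself, origin at the middle of its underside, z up
- rest_shaft: the shaft in the rest itself, origin at the middle of its underside, z up
- tin_a: the same tin as tin_a_centre, origin at the centre of its underside, z up; tin_a_floor is its floor, on which the filling rests inside (so that the rules can tell its weight while it is held up)
- tin_b: the same tin as tin_b_centre, origin at the centre of its underside, z up; tin_b_floor is its floor, on which the filling rests inside (so that the rules can tell its weight while it is held up)
- tin_c: the same tin as tin_c_centre, origin at the centre of its underside, z up; tin_c_floor is its floor, on which the filling rests inside (so that the rules can tell its weight while it is held up)
Things that resemble listed ones, but are neither listed nor needed, are in the scene too. Leave any pink or yellow look-alike of the tin_a alone. What is shaped like the rest_shaft but pink is not meant.

How it is judged (in metres and radians):
On the way, in this order (a step that is already met when the one before it is completed fails the run):
1. the loose shaft lies in the empty notches of the rest, let go and at rest (x of loose_shaft_centre in the frame of empty_place between -0.006 and 0.006 m and y of loose_shaft_centre in the frame of empty_place between -0.02 and 0.02 m and z of loose_shaft_centre in the frame of empty_place between -0.005 and 0.005 m and angle between the y axis of loose_shaft_centre and the y axis of empty_place, either way round below 0.1 rad and contact force between loose_shaft and the fingers below 0.3 N and linear speed of loose_shaft below 0.03 m/s), for 0.2 s.
2. the heaviest tin is held up in the gripper (((height (world z) of tin_a_centre above 0.15 m and angle between tin_a_centre's own z axis and vertical below 0.4 rad and contact force between tin_a and the fingers above 2 N and contact force between tin_a_floor and anything else above 3.6 N) or (height (world z) of tin_b_centre above 0.15 m and angle between tin_b_centre's own z axis and vertical below 0.4 rad and contact force between tin_b and the fingers above 2 N and contact force between tin_b_floor and anything else above 3.6 N) or (height (world z) of tin_c_centre above 0.15 m and angle between tin_c_centre's own z axis and vertical below 0.4 rad and contact force between tin_c and the fingers above 2 N and contact force between tin_c_floor and anything else above 3.6 N))), for 0.2 s.
At the end, for the whole second after the job is handed in: Heaviest tin gripped, still, within 0.4 rad of upright, centre over 15 cm above the bench, carried by nothing else; other tins upright on the bench, untouched; shaft in the empty notches (6 mm across, 20 mm along, 5 mm height, 0.1 rad), let go; other shaft within 20 mm of its place (x of loose_shaft_centre in the frame of empty_place between -0.006 and 0.006 m and y of loose_shaft_centre in the frame of empty_place between -0.02 and 0.02 m and z of loose_shaft_centre in the frame of empty_place between -0.005 and 0.005 m and angle between the y axis of loose_shaft_centre and the y axis of empty_place, either way round below 0.1 rad and contact force between loose_shaft and the fingers below 0.3 N and (((height (world z) of tin_a_centre above 0.15 m and angle between tin_a_centre's own z axis and vertical below 0.4 rad and contact force between tin_a and the fingers above 2 N and contact force between tin_a_floor and anything else above 3.6 N) and linear speed of tin_a below 0.05 m/s and contact force between tin_a and tin_b below 0.2 N and contact force between tin_a and tin_c below 0.2 N and contact force between tin_a and loose_shaft below 0.2 N and contact force between tin_a and rest_shaft below 0.2 N and contact force between tin_a and shaft_rest below 0.2 N and height (world z) of tin_b_centre between 0.024 and 0.036 m and angle between each of tin_b_centre, tin_c_centre's own z axis and vertical below 0.15 rad and contact force between each of tin_b, tin_c and the fingers below 0.3 N and height (world z) of tin_c_centre between 0.024 and 0.036 m) or ((height (world z) of tin_b_centre above 0.15 m and angle between tin_b_centre's own z axis and vertical below 0.4 rad and contact force between tin_b and the fingers above 2 N and contact force between tin_b_floor and anything else above 3.6 N) and linear speed of tin_b below 0.05 m/s and contact force between tin_b and tin_a below 0.2 N and contact force between tin_b and tin_c below 0.2 N and contact force between tin_b and loose_shaft below 0.2 N and contact force between tin_b and rest_shaft below 0.2 N and contact force between tin_b and shaft_rest below 0.2 N and height (world z) of tin_a_centre between 0.024 and 0.036 m and angle between each of tin_a_centre, tin_c_centre's own z axis and vertical below 0.15 rad and contact force between each of tin_a, tin_c and the fingers below 0.3 N and height (world z) of tin_c_centre between 0.024 and 0.036 m) or ((height (world z) of tin_c_centre above 0.15 m and angle between tin_c_centre's own z axis and vertical below 0.4 rad and contact force between tin_c and the fingers above 2 N and contact force between tin_c_floor and anything else above 3.6 N) and linear speed of tin_c below 0.05 m/s and contact force between tin_c and tin_a below 0.2 N and contact force between tin_c and tin_b below 0.2 N and contact force between tin_c and loose_shaft below 0.2 N and contact force between tin_c and rest_shaft below 0.2 N and contact force between tin_c and shaft_rest below 0.2 N and height (world z) of tin_a_centre between 0.024 and 0.036 m and angle between each of tin_a_centre, tin_b_centre's own z axis and vertical below 0.15 rad and contact force between each of tin_a, tin_b and the fingers below 0.3 N and height (world z) of tin_b_centre between 0.024 and 0.036 m)) and distance of rest_shaft_centre from where it was at the start of the episode below 0.02 m); the arm keeps its last pose, push and grip.
It fails at once if a bystander is moved by more than 4 cm (distance of any of ring_bolt, oil_seal, cone from where it was at the start of the episode above 0.04 m).
It fails at once if a tin or the shaft is dropped (moves faster than 0.8 m/s with no finger on it) ((contact force between tin_a and the fingers below 0.3 N and linear speed of tin_a above 0.8 m/s) or (contact force between tin_b and the fingers below 0.3 N and linear speed of tin_b above 0.8 m/s) or (contact force between tin_c and the fingers below 0.3 N and linear speed of tin_c above 0.8 m/s) or (contact force between loose_shaft and the fingers below 0.3 N and linear speed of loose_shaft above 0.8 m/s)).
It also fails if it takes over 72 s, if anything falls off the work surface, if the arm or the gripper's body presses on something with over 40 N, if the wrist force passes 120 N, or if a joint passes its speed limit or range.

ROBOT

A 6-joint arm with a two-finger parallel gripper is mounted at the origin on the work surface; the furniture and walls round the work are solid. World frame = base frame: x ahead of the robot, y to its left, z up, the work surface at z = 0. Lengths are in mm, angles in rad, forces in N, time in s.
With the tool pointing down it reaches from about 350 to 850 mm from the base axis. Payload 8.1 kg.
Tool frame: the origin (TCP) lies between the finger pads; the fingertips stand nose_length ahead of it and the grasp point (between the pads) lies 6 mm ahead of it (nose_length is the distance from the TCP to the fingertips, in mm); z points along the fingers, y is the direction in which the jaws open and shut (so a half turn about z gives the same grasp; the last joint's range is limited). The gripper opens to 85 mm and grips with 20 to 120 N. Pads are 22 mm wide; open, the fingers measure 114 mm over their backs; the gripper's body (76 mm by 85 mm) begins 54 mm behind the grasp point. The pads swing forward as they close: fully open they stand 13 mm farther back than shut.
Start: joints at [1.091, 0.13, 1.488, -0, 1.523, -0.085], TCP at [230.754, 553.857, 222.392] pointing down, gripper open.
Joint ranges: [-2.96, 2.96], [-0.89, 2.26], [0.02, 2.5], [-1.34, 4.48], [0, 2.73], [-2.66, 2.66]. Speed limits (rad/s): [2.39, 2.39, 2.79, 3.14, 3.14, 3.14].

INTERFACE

Orientations are given as [roll, pitch, yaw] about the fixed x, y, z axes, in that order (R = Rz(yaw) Ry(pitch) Rx(roll)).
In Python, from rig import goto, servo_line, goto_joints, command_gripper, wait, solve_ik, get_state, grab_frame, calibration, Unreachable, sign_off, nose_length gives the robot as it stands. Calls block until the motion is done:
- goto(position, orientation): joint-space move of the TCP to a pose.
- servo_line(position, speed=150, frame=None, guard=None): straight line of the TCP; frame=None keeps the orientation; speed is the mean speed in mm/s. With guard (N) it stops when the force on the tool has changed by that much, and returns True; else False.
- goto_joints(angles): joint-space move.
- command_gripper(opening, grasp_force=None): opening from 0.0 (shut) to 1.0 (fully open); grasp_force is the grip in N (None keeps the last); returns when the fingers have stopped.
- wait(seconds).
- solve_ik(position, orientation): joint angles nearest the present ones, or None.
- get_state(): the state.
- grab_frame(name): name is "scene" or "top" or "wrist"; returns (picture, depth): 420x560x3 uint8, red, green, blue; 420x560 float32, mm along the optical axis (not along the pixel's ray), 0 where there is no reading.
- calibration(name): a dict with "K" (3x3 intrinsics, pixels), "k1" (the pictures are not rectified: a ray, as slopes to the right and down, at radius r is drawn at 1 + k1 r^2 times it, then the intrinsics apply), "cam_to_world" (4x4, takes a point from camera to world coordinates). Camera axes: x right, y up, looking along -z (the intrinsics and any distortion apply to the point x, -y, -z); pixel columns grow to the right and rows downward; lengths in mm; the calibration is good to about 2 mm. A picture is of the moment at which its call begins: read the wrist's pose just before it. calibration takes no time and is no camera call; for the wrist camera it gives the pose at the moment of the call.
A pose or a line that the arm cannot do raises Unreachable and nothing moves.
- sign_off(): hands the job in, once; it reports no verdict.
The state is a dict: "time": time; "joint_pos": joint angles; "dq": joint speeds; "tau": joint torques, N m; "tool_pos": TCP position; "eef_rot": TCP orientation; "force": force on the tool from outside, world axes, zero at the start; "moment": the same for the moment, N m; "finger_gap": opening from 0.0 (shut) to 1.0 (fully open).
Only numpy, scipy, OpenCV 4.12 (cv2) and the standard library are available. Lean on these libraries where they do the work, as an engineer would, in place of code of your own. Each camera call takes 0.05 s, during which the arm holds its last target.

## Working session

There is one attempt and no reset: what is moved stays moved. The work goes in short steps, each a Python script; the robot and the scene stay as the last script left them, time stands still between calls to the robot, and variables do not carry over. Pictures are saved under pics/ and viewed, and the job is handed in when it is done.

```bash
mkdir -p pics
cat > h.py <<'E'
import numpy as np, cv2
from rig import *
def save(name,img): cv2.imwrite('pics/'+name,cv2.cvtColor(img,cv2.COLOR_RGB2BGR))
def und(c,u,v):
    K=c['K'];p=np.array([(u-K[0][2])/K[0][0],(v-K[1][2])/K[1][1]]);d=p.copy()
    for _ in range(20): d=p/(1+c['k1']*(d@d))
    return d
def ray(c,u,v):
    d=und(c,u,v);M=np.array(c['cam_to_world']);return M[:3,3],M[:3,:3]@np.array([d[0],-d[1],-1])
def onplane(c,u,v,z):
    o,r=ray(c,u,v);return o+r*(z-o[2])/r[2]
def cloud(c,dep):
    H,W=dep.shape;K=np.array(c['K'])
    uu,vv=np.meshgrid(np.arange(W,dtype=float),np.arange(H,dtype=float))
    p=np.stack([(uu-K[0,2])/K[0,0],(vv-K[1,2])/K[1,1]],-1);d=p.copy()
    for _ in range(15): d=p/(1+c['k1']*(d**2).sum(-1,keepdims=True))
    M=np.array(c['cam_to_world']);P=np.stack([d[...,0]*dep,-d[...,1]*dep,-dep],-1)
    return P@M[:3,:3].T+M[:3,3]
E
python3 - <<'E'
from h import *
s=get_state();print(s,nose_length)
for n in ['scene','top','wrist']:
    c=calibration(n);i,d=grab_frame(n);save(n+'0.png',i);np.savez('pics/'+n+'0.npz',i=i,d=d,**{k:np.array(v) for k,v in c.items()})
    print(n,np.round(np.array(c['cam_to_world']),2).tolist(),np.array(c['K']).tolist(),c['k1'])
E
```

```text
{'time': 0.0, 'joint_pos': array([ 1.09057788e+00,  1.31183808e-01,  1.48924846e+00,  1.21633303e-05,
        1.52302220e+00, -8.54060274e-02]), 'dq': array([-0.00013802, -0.00070549, -0.00136269, -0.00012672,  0.00085299,
       -0.00068266]), 'tau': array([ 7.66226167e-04, -5.69404256e+01, -5.00544298e+01,  1.07824712e-04,
        1.47896254e-02,  5.45287079e-06]), 'tool_pos': array([230.49919153, 553.35038145, 221.34785793]), 'eef_rot': array([-3.13973866e+00, -1.70920763e-04,  2.74677948e+00]), 'force': array([ 0.29633164,  0.36170277, -0.58914875]), 'moment': array([ 0.01254889, -0.01741997, -0.02764147]), 'finger_gap': 1.0012092127383867} 25.0
scene [[-0.49, -0.62, 0.62, 1223.57], [0.87, -0.33, 0.36, 364.93], [-0.02, 0.71, 0.7, 805.56], [0.0, 0.0, 0.0, 1.0]] [[454.8593735618223, 0.0, 279.31359859633744], [0.0, 454.8593735618223, 206.81194771216397], [0.0, 0.0, 1.0]] 0.01625657716182424
top [[-0.0, 1.0, -0.05, 479.97], [-1.0, -0.0, 0.02, -10.58], [0.02, 0.05, 1.0, 1295.63], [0.0, 0.0, 0.0, 1.0]] [[522.015279458607, 0.0, 287.04975142599585], [0.0, 522.015279458607, 216.11530622938412], [0.0, 0.0, 1.0]] -0.10154398038136621
wrist [[0.38, -0.88, -0.26, 163.92], [0.92, 0.37, 0.11, 580.87], [-0.0, -0.29, 0.96, 372.48], [0.0, 0.0, 0.0, 1.0]] [[346.198826628193, 0.0, 273.8066269157975], [0.0, 346.198826628193, 207.1946539599046], [0.0, 0.0, 1.0]] -0.07125011421374149
```

View pics/scene0.png

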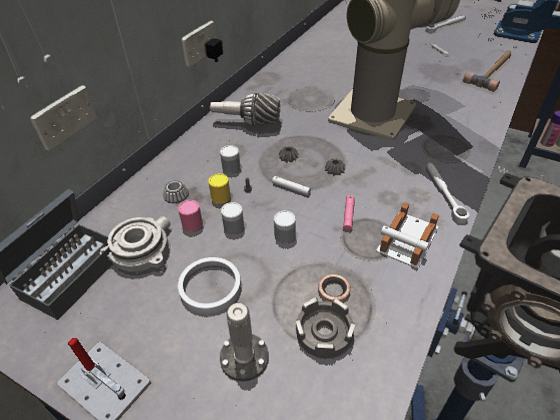

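View pics/top0.png

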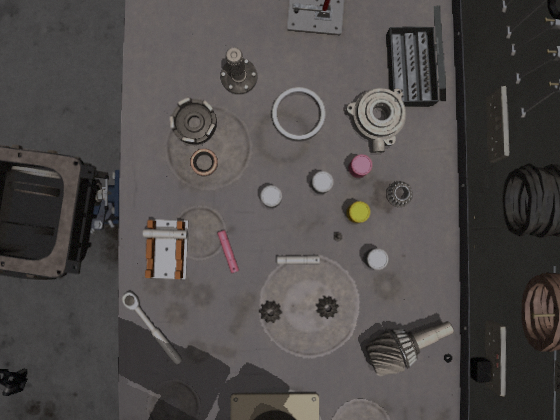

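View pics/wrist0.png

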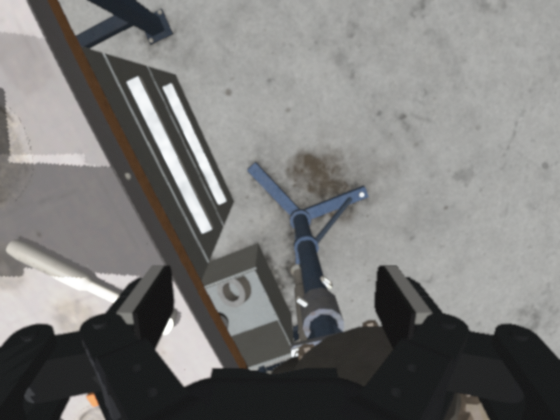

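The top view shows grey-white tins at about (271,196), (321,181) and (377,259), with the loose shaft at (298,260). The rest is at about (166,249), with a shaft in its upper notches (165,234). The pink shaft at (228,251) and the pink and yellow tins are decoys. Next I'll measure these.

```bash
cat > m.py <<'E'
from h import *
z=np.load('pics/top0.npz');c={k:z[k] for k in('K','k1','cam_to_world')};i=z['i'];d=z['d'];P=cloud(c,d)
np.set_printoptions(suppress=True,precision=1)
hsv=cv2.cvtColor(i,cv2.COLOR_RGB2HSV)
m=((hsv[...,2]>150)&(hsv[...,1]<40)).astype(np.uint8)
n,l,st,ce=cv2.connectedComponentsWithStats(m)
for k in range(1,n):
    if st[k,4]>60 and 120<ce[k,0]<460 and 130<ce[k,1]<330:
        q=P[l==k];zt=np.median(q[:,2]);
        r=cv2.minAreaRect(np.argwhere(l==k)[:,::-1].astype(np.float32))
        w=np.array([onplane(c,u,v,zt)[:2] for u,v in cv2.boxPoints(r)])
        print(st[k],ce[k],'z',zt,np.percentile(q[:,2],[5,95]),'c',onplane(c,*ce[k],zt)[:2],'box',w.mean(0),w.tolist())
# rest, in detail
big=cv2.resize(i[190:300,130:330],None,fx=4,fy=4,interpolation=cv2.INTER_CUBIC);save('top_crop.png',big)
E
python3 m.py
```

```text
[314 172  18  18 235] [322.1 181.1] z 59.615752255662755 [56.  63.3] c [ 624.4 -115.5] box [ 625.8 -116.3] [[646.121181309345, -96.12927587707814], [646.193004898668, -136.793011129135], [605.4173422006274, -136.50704309663345], [605.3868472668297, -95.92764565088667]]
[262 187  18  18 227] [270.8 195.6] z 59.16839254503998 [54.9 63.2] c [589.6   7. ] box [589.7   6.9] [[578.2487511579174, 32.02866452745419], [614.0219448953435, 20.18659611165836], [601.114787403129, -18.329339308028224], [565.3735241447325, -6.423026565837225]]
[157 220  19   7  90] [165.5 222.8] z 4.772703739903363 [0.9 9. ] c [527.3 268.7] box [527.1 267.5] [[521.7787838317735, 290.6883771010151], [535.0174675365876, 290.03546600874654], [532.3198446827206, 244.33259392307278], [519.0981326244993, 245.00551183841975]]
[143 231  43   6 153] [163.6 233.8] z 48.56691249213918 [44.3 53.2] c [499.2 263.6] box [499.5 262.7] [[495.7804905215559, 313.5606093709084], [506.2981528041353, 313.3438690053672], [503.2566439088719, 211.8953474358254], [492.7682866764966, 212.14634678799052]]
[154 239  22  40 731] [164.8 258.1] z
[... 604 characters left out ...]
773175088607, -226.3182017145329], [459.85467025213853, -264.7267825670065], [417.0912286235988, -264.3941812251867], [417.32329959488624, -226.0284374683129]]
[287 258  29   5 110] [300.2 260.1] z 21.068460726631088 [16.5 26. ] c [435.2 -64.3] box [435.6 -66.2] [[440.52224032206266, -32.01827833796233], [440.3411053313397, -100.34270551777561], [430.59753941837124, -100.30948980904972], [430.79033005832883, -32.001854142350844]]
[127 298  26  33 100] [140.2 313.6] z 18.906857069519333 [14.9 22.9] c [304.6 327.1] box [303.1 319.5] [[322.9312340581997, 359.7393385121146], [342.6151499922023, 339.9404271652457], [283.18567593155785, 279.36616971461336], [263.52046253052816, 299.0859931360903]]
```

Run:
```python
from h import *
z=np.load('pics/scene0.npz')
save('scene_crop.png',cv2.resize(z['i'][140:280,160:460],None,fx=2.6,fy=2.6,interpolation=cv2.INTER_CUBIC))
```

```text
(no output)
```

View pics/top_crop.png

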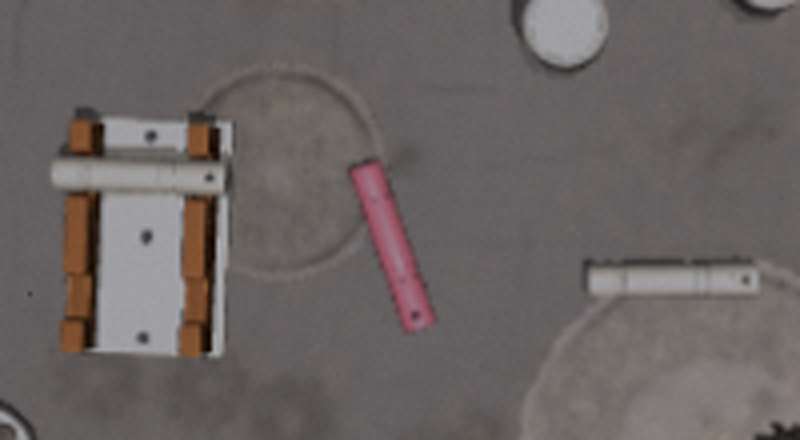

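View pics/scene_crop.png

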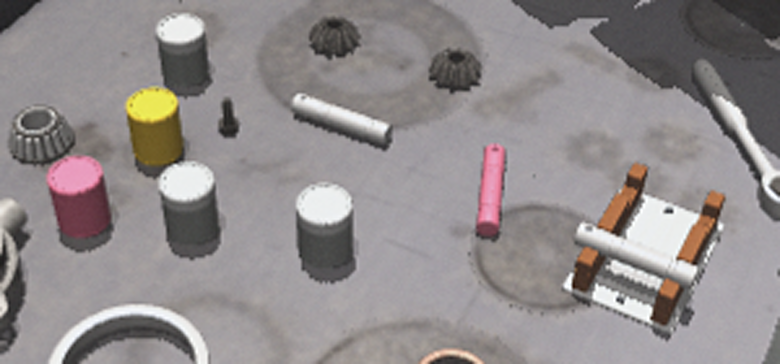

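```bash
cat >> h.py <<'E'
DOWN=[np.pi,0,np.pi/2]
def snap(n,tag):
    c=calibration(n);i,d=grab_frame(n);save(tag+'.png',i);np.savez('pics/'+tag+'.npz',i=i,d=d,**{k:np.array(v) for k,v in c.items()})
def load(tag):
    z=np.load('pics/'+tag+'.npz');return {k:z[k] for k in('K','k1','cam_to_world')},z['i'],z['d']
E
python3 - <<'E'
from h import *
goto([450,260,230],DOWN);snap('wrist','w_rest');print(get_state()['time'])
goto([435,-66,200],DOWN);snap('wrist','w_shaft');s=get_state();print(s['time'],s['tool_pos'],s['eef_rot'],s['joint_pos'])
E
```

```text
1.575
2.8667 [435.45140556 -65.02153496 200.21497944] [ 3.14119430e+00 -2.31872251e-04  1.57224559e+00] [-2.65059078e-01 -3.06326243e-01  1.93972823e+00  3.29248953e-04
  1.50786745e+00 -2.66528943e-01]
```

View pics/w_rest.png

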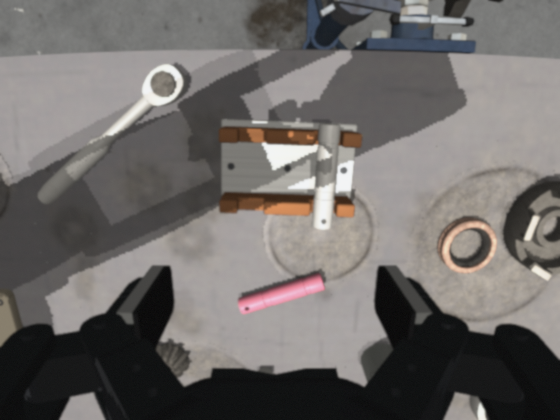

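View pics/w_shaft.png

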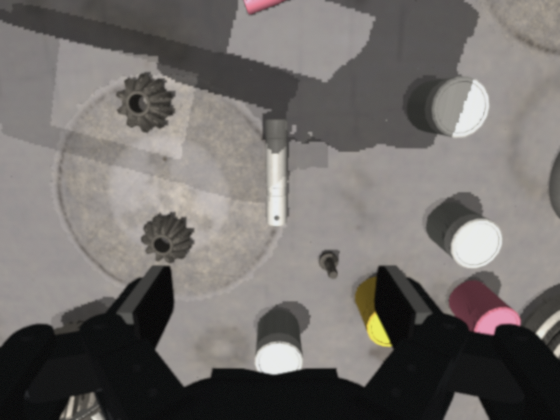

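```bash
cat > m2.py <<'E'
from h import *
np.set_printoptions(suppress=True,precision=1)
c,i,d=load('w_rest');P=cloud(c,d)
save('wr_crop.png',cv2.resize(i[105:240,205:375],None,fx=4.4,fy=4.4,interpolation=cv2.INTER_CUBIC))
hsv=cv2.cvtColor(i,cv2.COLOR_RGB2HSV)
roi=np.zeros(d.shape,bool);roi[105:235,205:375]=1
wood=roi&(hsv[...,1]>90)&((hsv[...,0]<20))
for y0,y1 in((105,165),(165,235)):
    w=wood.copy();w[:y0]=0;w[y1:]=0
    q=P[w];print('rail',np.percentile(q[:,1],[2,50,98]),np.percentile(q[:,2],[5,50,95]))
    for x in range(365,520,4):
        s=q[(q[:,0]>=x)&(q[:,0]<x+4)]
        if len(s)>3: print(x+2,len(s),'%.1f'%np.percentile(s[:,2],80),'y',np.percentile(s[:,1],[5,95]))
E
python3 m2.py
```

```text
rail [295.5 303.6 310.4] [26.7 40.9 42.5]
395 6 40.2 y [299.9 309.5]
399 57 41.9 y [298.9 310.5]
403 60 42.0 y [298.9 311.3]
407 64 42.2 y [299.  311.2]
411 56 42.3 y [299. 311.]
415 67 40.3 y [298.8 310.4]
419 52 28.5 y [299.  310.3]
423 53 28.1 y [298.4 310.3]
427 55 28.2 y [297.5 310.3]
431 57 28.4 y [297.5 310.2]
435 59 28.0 y [297.3 310.1]
439 55 28.0 y [297.5 310. ]
443 54 41.5 y [298.7 309.7]
447 56 41.9 y [298.  309.7]
451 61 42.1 y [298.  332.7]
455 56 42.1 y [298.  309.4]
459 67 42.0 y [298.  309.3]
463 58 42.0 y [298.  309.2]
467 58 42.0 y [298.  309.1]
471 56 42.1 y [297.  308.9]
475 54 42.0 y [297.  308.6]
479 56 42.3 y [297.1 308.7]
483 57 42.4 y [297.1 308.5]
487 57 42.1 y [297.2 308.4]
491 40 40.1 y [296.5 308.3]
495 14 28.4 y [296.3 307. ]
515 18 38.9 y [295.  302.5]
519 74 41.9 y [295.4 307. ]
rail [224.2 234.4 239.1] [13.3 38.3 42.5]
395 36 42.1 y [228.3 239.3]
399 73 41.8 y [228.6 239.4]
403 73 41.9 y [228.3 239.1]
407 77 41.9 y [227.7 239. ]
411 81 41.0 y [228.6 238.8]
415 61 28.1 y [227.  238.8]
419 59 28.2 y [227.  238.6]
423 51 27.7 y [227.  238.2]
427 56 27.8 y [226.6 238.3]
431 62 28.0 y [226. 238.]
435 63 28.0 y [226.  237.9]
439 56 38.9 y [226.5 237.7]
443 75 41.8 y [226.3 237.6]
447 78 41.9 y [226.3 237.5]
451 90 42.5 y [226.3 332.7]
455 78 41.9 y [225.4 237.3]
459 77 41.9 y [225.4 237.2]
463 77 42.2 y [225.4 237. ]
467 75 41.8 y [225.9 236.9]
471 73 41.7 y [225.1 236.8]
475 75 41.8 y [225.2 236.7]
479 74 42.2 y [225.3 236.6]
483 79 41.9 y [224.5 236.3]
487 54 41.4 y [225.5 236.3]
491 36 28.1 y [224.3 236.1]
515 61 41.6 y [223.8 235. ]
519 74 42.0 y [223.2 235.2]
```

Run:
```python
from h import *
c,i,d=load('w_shaft')
save('ws_crop.png',cv2.resize(i[105:240,235:325],None,fx=4.4,fy=4.4,interpolation=cv2.INTER_CUBIC))
```

```text
(no output)
```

View pics/wr_crop.png

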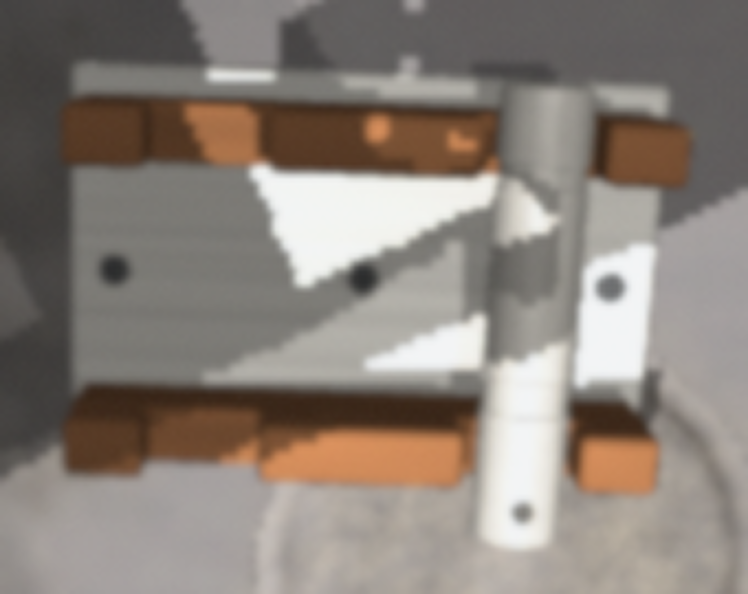

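View pics/ws_crop.png

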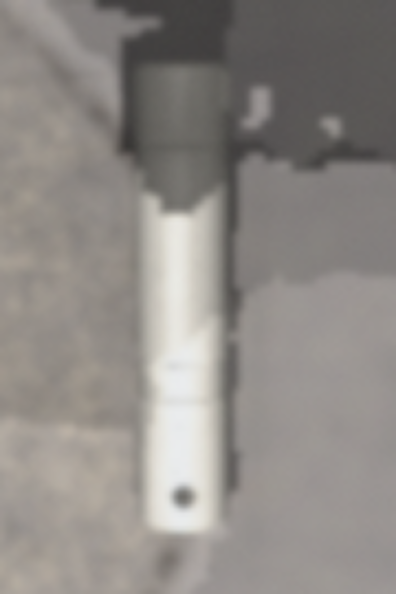

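```bash
cat > m3.py <<'E'
from h import *
np.set_printoptions(suppress=True,precision=2)
c,i,d=load('w_rest');P=cloud(c,d).reshape(-1,3)
b=(P[:,0]>380)&(P[:,0]<535)&(P[:,1]>205)&(P[:,1]<325)
Q=P[b]
sh=Q[Q[:,2]>44.5]
def axis(q):
    m=q[:,:2].mean(0);u,s,v=np.linalg.svd(q[:,:2]-m);a=v[0]*np.sign(v[0][1]);t=(q[:,:2]-m)@a
    lo,hi=np.percentile(t,[.5,99.5]);return m+a*(lo+hi)/2,a,np.arctan2(-a[0],a[1]),hi-lo
print('rest shaft',axis(sh),len(sh))
for nm,lo,hi in(('U',296,312),('L',224,240)):
    r=Q[(Q[:,1]>lo)&(Q[:,1]<hi)&(Q[:,0]<470)]
    fl=r[(r[:,2]>25)&(r[:,2]<31)];tp=r[(r[:,2]>38)&(r[:,2]<45)]
    print(nm,'floor x',np.percentile(fl[:,0],[0,3,50,97,100]),'y',np.percentile(fl[:,1],[2,98]))
    mid=np.median(fl[:,0]);a=tp[tp[:,0]<mid];e=tp[tp[:,0]>mid]
    print('  top left max',np.percentile(a[:,0],[98,100]),'right min',np.percentile(e[:,0],[0,2]),'top y',np.percentile(tp[:,1],[1,99]),np.median(tp[:,2]))
c,i,d=load('w_shaft');P=cloud(c,d).reshape(-1,3)
Q=P[(P[:,0]>400)&(P[:,0]<470)&(P[:,1]>-140)&(P[:,1]<0)]
for z in(8,12,17,19): q=Q[Q[:,2]>z];print('loose',z,axis(q),len(q),np.percentile(q[:,2],99),np.percentile(q[:,0],[1,99]))
hsv=cv2.cvtColor(i,cv2.COLOR_RGB2HSV)
P=cloud(c,d)
m=((P[...,2]>50)&(P[...,2]<66)&(P[...,0]>350)).astype(np.uint8)
n,l,st,ce=cv2.connectedComponentsWithStats(m)
for k in range(1,n):
    if st[k,4]>200:
        q=P[l==k];(x,y),r=cv2.minEnclosingCircle(q[:,:2].astype(np.float32));print('top60',ce[k],q.mean(0),(x,y),r,i[l==k].mean(0))
E
python3 m3.py
```

```text
Traceback (most recent call last):
  File "m3.py", line 10, in <module>
    print('rest shaft',axis(sh),len(sh))
                       ~~~~^^^^
  File "m3.py", line 8, in axis
    m=q[:,:2].mean(0);u,s,v=np.linalg.svd(q[:,:2]-m);a=v[0]*np.sign(v[0][1]);t=(q[:,:2]-m)@a
                            ~~~~~~~~~~~~~^^^^^^^^^^^
numpy._core._exceptions._ArrayMemoryError: Unable to allocate 16.5 GiB for an array with shape (47042, 47042) and data type float64
```

```bash
sed -i 's/Q=P\[b\]/Q=P[b\&(P[:,2]<60)]/; s/np.linalg.svd(q\[:,:2\]-m)/np.linalg.svd(q[:,:2]-m,full_matrices=False)/; s/&(P\[:,1\]<0)\]/\&(P[:,1]<0)\&(P[:,2]<60)]/' m3.py; python3 m3.py
```

```text
rest shaft (array([501.53, 263.08]), array([0.04, 1.  ]), np.float64(-0.035578353463432764), np.float64(103.82574457694052)) 1701
U floor x [397.17 414.36 428.13 442.   460.36] y [296.44 311.29]
  top left max [414.31 414.5 ] right min [441.51 442.54] top y [296.82 311.13] 41.42008655715031
L floor x [394.43 404.9  426.09 459.95 469.53] y [224.49 238.86]
  top left max [411.54 412.41] right min [439.12 440.23] top y [224.35 238.91] 41.376220331198056
loose 8 (array([438.02, -58.34]), array([-0.01,  1.  ]), np.float64(0.009871017061011485), np.float64(104.33219040331213)) 2231 21.59932175135815 [427.54 448.47]
loose 12 (array([438.  , -58.35]), array([-0.01,  1.  ]), np.float64(0.006785041784170283), np.float64(104.3448954434578)) 2187 21.611373131565166 [428.08 448.13]
loose 17 (array([437.97, -58.73]), array([-0.01,  1.  ]), np.float64(0.006473045335169304), np.float64(103.63310857680676)) 1637 21.645511966317816 [430.23 446.02]
loose 19 (array([438.02, -58.68]), array([-0.01,  1.  ]), np.float64(0.008542669647175913), np.float64(103.54718028551358)) 1086 21.76039492112282 [431.45 444.34]
top60 [458.17 106.38] [589.71   7.47  58.47] (591.5256958007812, 7.045971393585205) 25.756607055664062 [173.21 172.59 169.03]
top60 [474.3  241.48] [ 623.67 -113.75   58.29] (626.1205444335938, -115.31232452392578) 25.83477210998535 [210.14 211.07 208.24]
top60 [493.6  317.72] [ 660.93 -198.23   57.66] (666.5473022460938, -208.29550170898438) 25.574636459350586 [187.27 121.05 141.17]
top60 [375.54 328.77] [ 538.38 -207.72   58.13] (545.7742919921875, -207.61032104492188) 23.386634826660156 [203.77 197.56  82.29]
top60 [278.26 355.46] [ 440.82 -239.67   57.93] (441.7113342285156, -245.3207550048828) 25.398216247558594 [202.66 203.62 201.81]
```

Run:
```python
from h import *
o=[np.pi,0,np.pi/2+.008]
command_gripper(0.55,40)
goto([438,-58.5,90],o)
g=servo_line([438,-58.5,27.5],speed=80,guard=15)
s=get_state();print(g,s['time'],s['tool_pos'],s['force'])
command_gripper(0.0,50);s=get_state();print('gap',s['finger_gap'],s['tool_pos'],s['force'])
servo_line([438,-58.5,120],speed=120);wait(.3);s=get_state();print(s['finger_gap'],s['tool_pos'],s['force'],s['moment'],s['time'])
goto([427,267.5,150],[np.pi,0,np.pi/2-.034]);wait(.2)
snap('wrist','w_held');snap('top','t_held');snap('scene','s_held');s=get_state();print(s['tool_pos'],s['eef_rot'],s['time'])
```

```text
False 4.7833 [438.48559748 -58.61574017  27.99937485] [ 0.65065136  0.16856843 -0.47236635]
gap -0.0013873695247268913 [438.04636907 -58.51378718  27.57036492] [-0.08138484  0.37668896 -0.71517548]
-0.0017808787714784862 [437.58767428 -58.40694562 119.38969825] [ 0.14423361  0.13491567 -0.28504803] [0.01573156 0.03843727 0.03840807] 6.5167
[427.27942217 266.87550595 149.9810129 ] [3.14158195e+00 8.22428468e-05 1.53568731e+00] 8.1083
```

View pics/w_held.png

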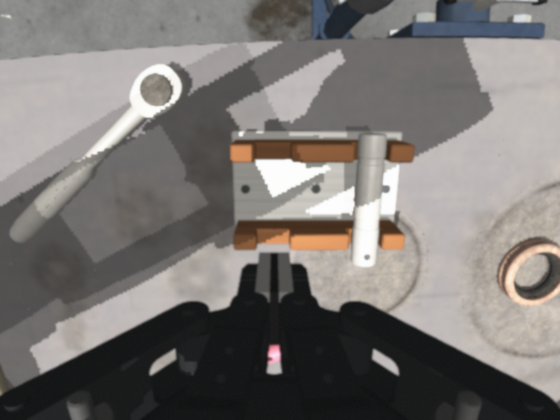

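View pics/s_held.png

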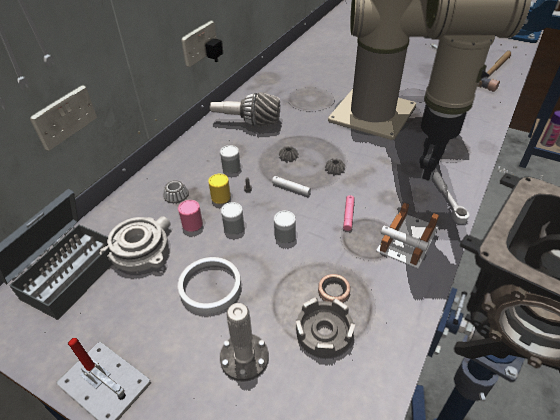

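The gripper closed empty: finger_gap is about 0 and the shaft is still on the bench at scene pixel (291,186). I'll check how far it moved and where the fingertips really are.

```bash
cat > m4.py <<'E'
from h import *
np.set_printoptions(suppress=True,precision=2)
def proj(c,p):
    M=np.array(c['cam_to_world']);q=np.linalg.inv(M)@np.append(p,1);x,y=q[0]/-q[2],-q[1]/-q[2];f=1+float(c['k1'])*(x*x+y*y);K=c['K'];return K[0][0]*x*f+K[0][2],K[1][1]*y*f+K[1][2]
for t in ('top0','t_held'):
    c,i,d=load(t);P=cloud(c,d)
    q=P[(P[...,0]>400)&(P[...,0]<470)&(P[...,1]>-140)&(P[...,1]<0)&(P[...,2]>13)&(P[...,2]<30)]
    m=q[:,:2].mean(0);u,s,v=np.linalg.svd(q[:,:2]-m,full_matrices=False);print(t,m,v[0],len(q),np.ptp(q[:,1]))
c,i,d=load('w_held')
T=np.array([427,267.5,150])
for k in(0,12,25,38): print(k,proj(c,T-[0,0,k]))
P=cloud(c,d)
for v,u in((255,265),(255,273),(258,282),(275,265),(290,273),(262,268),(262,278)): print(u,v,d[v,u],P[v,u])
c,i,d=load('s_held');print('scene proj',[proj(c,T-[0,0,k]) for k in(0,25)])
save('sh_crop.png',cv2.resize(i[90:270,360:500],None,fx=3.3,fy=3.3,interpolation=cv2.INTER_CUBIC))
E
python3 m4.py
```

```text
top0 [435.63 -58.  ] [ 0.01 -1.  ] 343 102.93420572820158
t_held [435.51 -59.21] [ 0.01 -1.  ] 357 102.94001741050646
0 (np.float64(271.8901127691374), np.float64(259.3997046800189))
12 (np.float64(271.99693895063996), np.float64(249.3126073762525))
25 (np.float64(272.09828773843407), np.float64(239.75725124861538))
38 (np.float64(272.1873068379008), np.float64(231.3759283299591))
265 255 146.73145 [424.5  277.19 166.08]
273 255 147.11003 [427.89 276.91 165.73]
282 258 145.56612 [431.66 276.21 167.51]
265 275 131.64427 [424.84 276.15 182.12]
273 290 119.02146 [427.94 277.02 195.  ]
268 262 140.89903 [425.86 276.84 172.25]
278 262 141.54852 [429.93 276.41 171.66]
scene proj [(np.float64(425.38341179496047), np.float64(181.37554060471248)), (np.float64(423.01595744551753), np.float64(189.93284606507424))]
```

```bash
sleep 1
```

```text
(no output)
```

View pics/sh_crop.png

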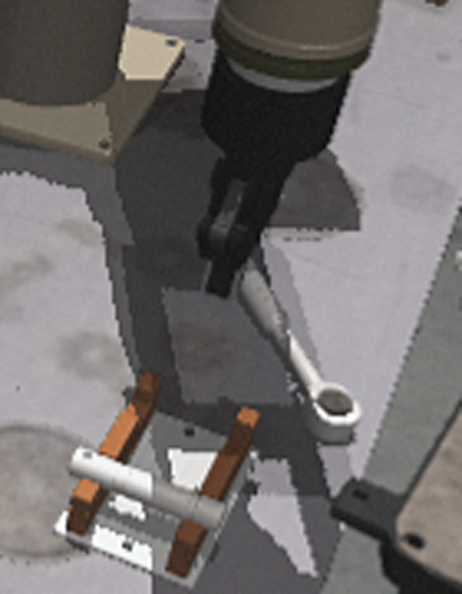

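The fingertips sit about 10 mm behind the reported TCP rather than 25 mm ahead of it, and the wrist depth and scene views agree on this. At TCP z=27.5 the fingers closed above the shaft. I'll measure the tips more precisely, then do a guarded touch to check.

Run:
```python
from h import *
np.set_printoptions(suppress=True,precision=1)
for t,T in(('w_held',(427,267.5,150)),('w_rest',(450,260,230)),('w_shaft',(435.4,-65,200))):
    c,i,d=load(t);P=cloud(c,d);m=(d>0)&(P[...,2]>80)&(abs(P[...,1]-T[1])<40)&(abs(P[...,0]-T[0])<70)
    q=P[m]-np.array(T);print(t,len(q),'z pct',np.percentile(q[:,2],[0,.5,1,2,5]));
    o=q[np.argsort(q[:,2])][:200];print(o[::25])
c,i,d=load('w_held')
save('wh_crop.png',cv2.resize(i[225:325,220:330],None,fx=5,fy=5,interpolation=cv2.INTER_CUBIC))
```

```text
w_held 49610 z pct [12.1 18.  21.9 28.8 45.7]
[[ -0.4   8.8  12.1]
 [ -1.7   9.3  13.3]
 [  7.3   8.6  14.4]
 [ -4.3   9.2  15. ]
 [ -7.5   4.9  15.5]
 [  3.9   9.4  15.9]
 [  1.3   8.8  16.4]
 [-11.2   5.2  16.8]]
w_rest 44847 z pct [21.  25.1 27.2 30.6 38.9]
[[-43.    5.2  21. ]
 [ 42.5   2.2  22.1]
 [ 43.    0.1  22.6]
 [ 42.6  -2.   23. ]
 [ 42.8   4.3  23.4]
 [ 42.7  -0.2  23.7]
 [ 42.5   0.4  24.1]
 [-42.5  -8.5  24.5]]
w_shaft 44831 z pct [21.  25.1 27.4 30.8 39.1]
[[ 43.3   0.4  21. ]
 [-42.5  -1.2  22.4]
 [-42.3  -0.6  22.7]
 [-42.3 -11.   23.2]
 [-42.7   5.9  23.6]
 [ 43.   -5.5  24. ]
 [ 43.   -2.4  24.3]
 [-42.8  -2.4  24.6]]
```

View pics/wh_crop.png

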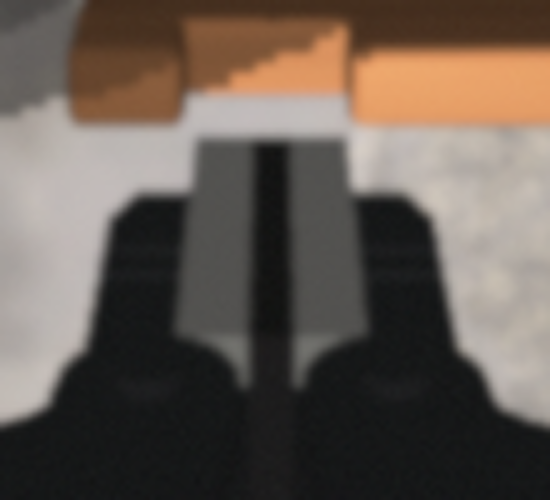

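Run:
```python
from h import *
o=[np.pi,0,np.pi/2+.008]
servo_line([427,267.5,165],speed=150)
command_gripper(0.55,40)
X,Y=437.9,-59.2
goto([X,Y,70],o)
g=servo_line([X,Y,-9.5],speed=70,guard=12)
s=get_state();print(g,s['time'],s['tool_pos'],s['force'])
command_gripper(0.0,50);s=get_state();print('gap',s['finger_gap'],s['tool_pos'],s['force'])
servo_line([X,Y,60],speed=100);wait(.3);s=get_state();print(s['finger_gap'],s['tool_pos'],s['force'],s['moment'],s['time'])
snap('wrist','w_held2');snap('scene','s_held2')
```

```text
False 11.4333 [438.460774   -59.33107034  -8.95626177] [-0.00021557  0.2033276   0.01377586]
gap 0.2298500848949679 [438.83125399 -59.41121954  -8.59303022] [-1.01287031 -0.37452463  6.31041106]
0.23174958495462356 [437.49248889 -59.1005355   59.44602717] [ 0.72606478  0.31766448 -2.26819974] [ 0.04792031  0.01185877 -0.05229051] 12.925
```

View pics/w_held2.png

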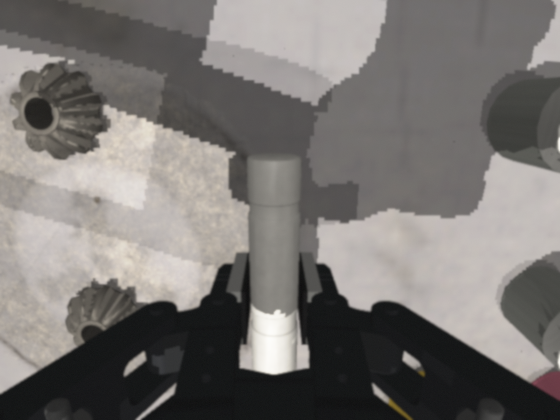

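View pics/s_held2.png

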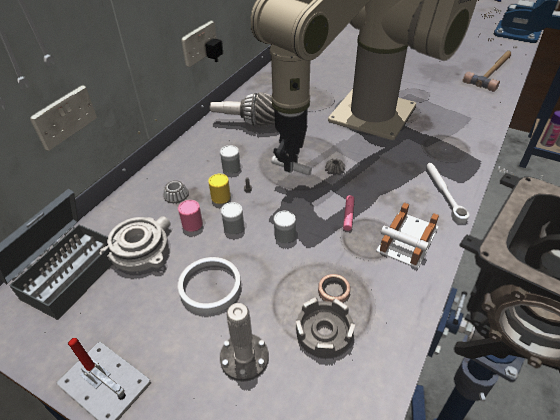

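Run:
```python
from h import *
np.set_printoptions(suppress=True,precision=2)
c,i,d=load('w_held2');P=cloud(c,d)
for v in range(160,371,30): print(v,d[v,275],P[v,275])
# shaft mask: columns per row near top surface
m=(d>0)&(P[...,2]>82)&(P[...,2]<95)&(abs(P[...,0]-437.5)<10);m[245:]=0
q=P[m];A=np.c_[q[:,1],np.ones(len(q))]
yb=np.arange(-110,-68,6)
for y in yb:
    s=q[abs(q[:,1]-y)<3]
    if len(s): print(y,len(s),'x',s[:,0].min(),s[:,0].max(),'ztop',np.percentile(s[:,2],98))
```

```text
160 122.942566 [437.88  -6.17  87.87]
190 125.13359 [437.97 -16.92  88.78]
220 130.18604 [438.09 -28.94  87.07]
250 132.34268 [438.2  -40.64  88.3 ]
280 136.40454 [438.33 -53.67  87.94]
310 139.8042 [438.46 -67.11  88.38]
340 144.55286 [438.6  -82.14  87.89]
370 148.3172 [438.75 -97.45  88.51]
```

Run:
```python
from h import *
o=[np.pi,0,np.pi/2-.034]
X,Y=427.2,266.5
goto([X,Y,80],o)
servo_line([X,Y,40],speed=100)
g=servo_line([X,Y,19],speed=30,guard=6)
wait(.3);s=get_state();print(g,s['time'],s['tool_pos'],s['eef_rot'],s['force'],s['finger_gap'])
snap('wrist','w_pl');snap('scene','s_pl')
```

```text
True 15.775 [426.75944166 266.30726777  19.4109135 ] [-3.14074680e+00  4.87233219e-04  1.53682639e+00] [-0.65059818 -0.18254947  5.4844582 ] 0.23305890086156328
```

View pics/w_pl.png

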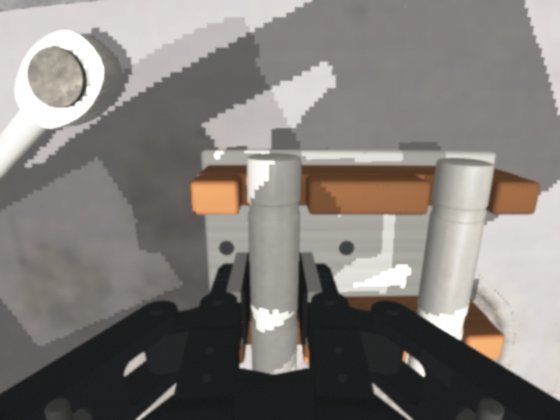

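View pics/s_pl.png

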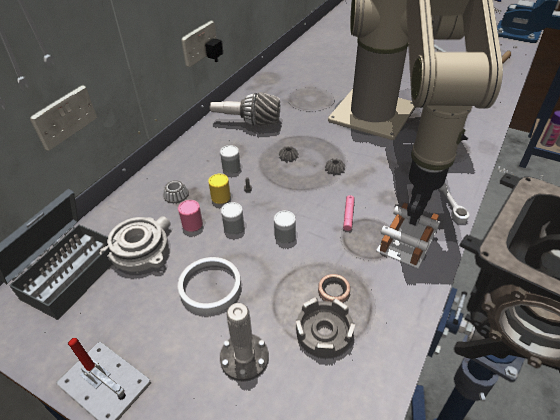

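The shaft is between the notch walls and touching at the expected height, so I'll release it.

Run:
```python
from h import *
np.set_printoptions(suppress=True,precision=2)
command_gripper(0.5)
servo_line([427.2,266.5,110],speed=100)
goto([450,262,200],[np.pi,0,np.pi/2-.034]);wait(.2)
snap('wrist','w_after');print(get_state()['time'])
c,i,d=load('w_after');P=cloud(c,d).reshape(-1,3)
Q=P[(P[:,1]>200)&(P[:,1]<330)&(P[:,2]<55)&(P[:,2]>44)]
for lo,hi in((400,460),(470,530)):
    q=Q[(Q[:,0]>lo)&(Q[:,0]<hi)]
    m=q[:,:2].mean(0);u,s,v=np.linalg.svd(q[:,:2]-m,full_matrices=False);a=v[0]*np.sign(v[0][1]);t=(q[:,:2]-m)@a;l,h=np.percentile(t,[.5,99.5])
    print(len(q),m+a*(l+h)/2,a,h-l,np.percentile(q[:,2],98))
```

```text
18.0
2149 [427.23 267.1 ] [0.03 1.  ] 103.86135144419092 49.48265164251136
2156 [501.48 263.17] [0.04 1.  ] 103.73425271576363 49.59871838364692
```

View pics/w_after.png

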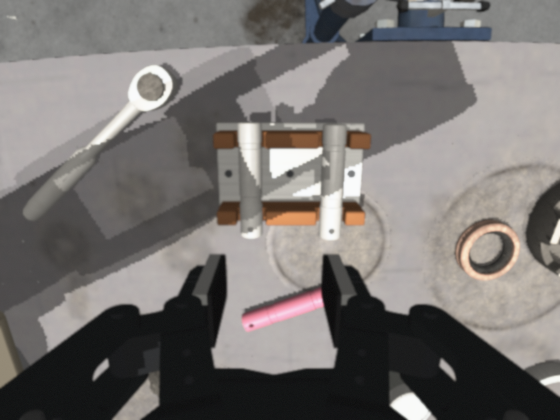

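The shaft is seated at the same height as the other one, with 74.3 mm spacing and parallel axes. Next I'll weigh the tins.

```bash
cat > weigh.py <<'E'
from h import *
import sys
np.set_printoptions(suppress=True,precision=2)
T={'1':(591.5,7.),'2':(626.,-115.3),'3':(441.5,-245.4)}
def fz(n=12):
    a=[]
    for _ in range(n): wait(.04);a.append(get_state()['force'])
    a=np.array(a);return a.mean(0),a.std(0)
def grab(k,yaw=np.pi/2):
    x,y=T[k];o=[np.pi,0,yaw]
    command_gripper(0.9,60)
    goto([x,y,90],o);wait(.15);f0=fz(8)[0]
    g=servo_line([x,y,0],speed=100,guard=12);print('guard',g)
    if g: raise SystemExit(get_state())
    command_gripper(0.0,60);print('gap',get_state()['finger_gap'])
    servo_line([x,y,20],speed=60);wait(.4);f,sd=fz();s=get_state()
    print('tin',k,'df',f-f0,'sd',sd,'gap',s['finger_gap'],'t',s['time'])
def put(k):
    x,y=T[k]
    servo_line([x,y,4],speed=60)
    g=servo_line([x,y,-1.5],speed=15,guard=2.5);s=get_state();print('down',g,s['tool_pos'],s['force'])
    command_gripper(0.9);servo_line([x,y,90],speed=120)
E
python3 - <<'E'
from weigh import *
servo_line([450,262,220],speed=200)
grab('1');snap('scene','s_t1')
E
```

```text
guard False
gap 0.5762512753350886
tin 1 df [-0.07  0.03 -6.22] sd [0.38 0.56 0.49] gap 0.5707995935901141 t 23.1833
```

View pics/s_t1.png

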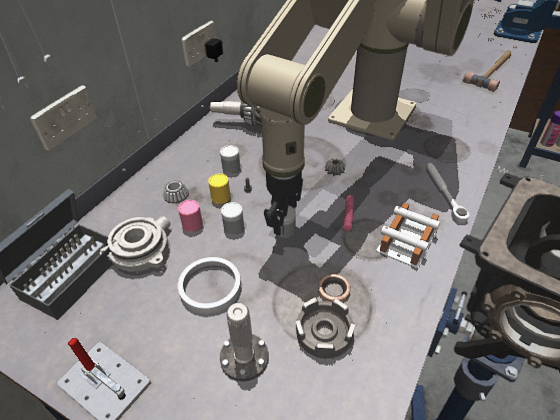

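Tin 1 weighs about 0.63 kg. A heavier rival would have to be at least 1.01 kg, which is over the 0.7 kg maximum, so this is the full tin and the others don't need lifting.

Run:
```python
from weigh import *
servo_line([591.5,7,210],speed=100);wait(.6)
f,sd=fz();s=get_state();print(f,s['finger_gap'],s['tool_pos'],s['dq'],s['time'])
snap('wrist','w_fin');snap('scene','s_fin')
c,i,d=load('s_fin');P=cloud(c,d)
for n,(x,y) in T.items():
    q=P[(abs(P[...,0]-x)<35)&(abs(P[...,1]-y)<35)&(P[...,2]>50)&(P[...,2]<66)];print(n,len(q),q.mean(0) if len(q) else '')
```

```text
[-0.09 -0.17 -6.35] 0.5826352916602262 [591.51   6.98 210.  ] [-0.  0. -0. -0.  0. -0.] 26.3833
1 0 
2 304 [ 627.72 -111.88   58.05]
3 210 [ 443.21 -241.81   57.92]
```

View pics/s_fin.png

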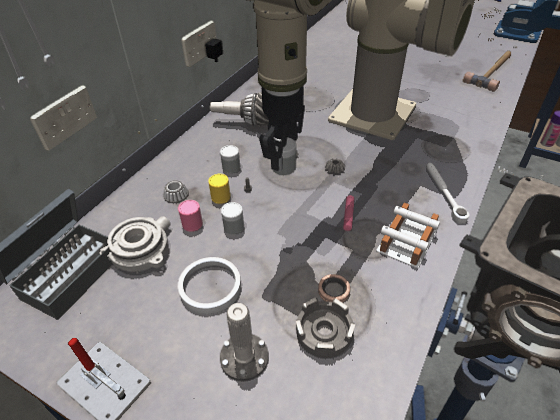

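View pics/w_fin.png

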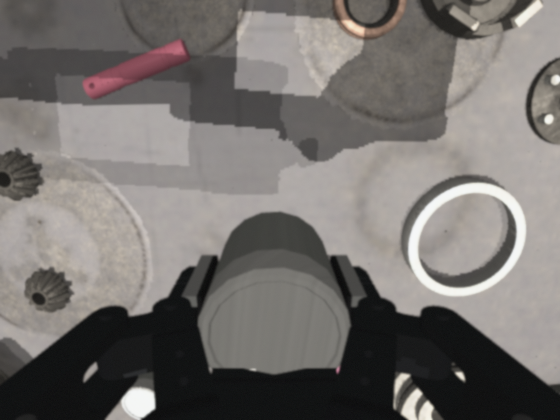

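The tin is held upright and high at (283,155) in the scene view. Both shafts lie in the rest at about (410,228), and the other two tins are standing untouched at (230,160) and (232,220). I'm handing the job in.

```bash
python3 -c "
from rig import *
sign_off();print(get_state()['time'],get_state()['finger_gap'])"
```

```text
the job is handed in; nothing more can be done
the job is handed in; nothing more can be done
```

The loose shaft is in the empty notches and let go, and the arm is holding the full tin upright. I handed the job in at about 26 s of the 72 s allowed.

- **Shaft:** The first grasp closed empty. The fingertips stand about 12 mm behind the reported TCP when shut, not 25 mm ahead as `nose_length` says. The images showed the shaft had not been moved noticeably, and I corrected for this on the second grasp. After release, the camera showed the shaft at the same height as the other one (tops 49.5 and 49.6 mm), parallel within about 0.01 rad. The spacing measured 74.3 mm against the nominal 75 mm.
- **Tins:** I lifted only the tin at about (591, 7) mm. It pulled 6.2–6.35 N, about 0.64 kg. A heavier tin would have to be about 1.0 kg, above the 0.7 kg maximum, so I did not weigh the other two.
- **Last checks before handing in:**
  - The tin was gripped at a 0.58 opening and the arm was still. By the TCP height, the tin's centre was about 24 cm above the bench; I did not measure this separately.
  - The other two tins stood upright at their original places in the scene picture, and no bystander looked moved.
- **Disagreement:** The top and wrist cameras differed by about 2 mm in x throughout. I used the wrist camera, which matched what the gripper found. No verdict was reported, and the state could not be read after handing in.

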